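# UV pass on two sides of a box grater

## Robot

A 6-joint arm with a two-finger parallel gripper is mounted at the origin on the work surface. World frame = base frame: x ahead of the robot, y to its left, z up, the work surface at z = 0. Lengths are in m, angles in rad, forces in N, time in s.
With the tool pointing down it reaches from about 0.35 to 1 m from the base axis. Payload 7.1 kg.
Tool frame: the origin (TCP) lies between the finger pads; the fingertips stand 22 mm ahead of it and the grasp point (between the pads) lies 3 mm ahead of it; x points along the fingers, y is the direction in which the jaws open and shut, and the axes are right-handed (so a half turn about x gives the same grasp; the last joint's range is limited). The gripper opens to 85 mm and grips with 20 to 120 N. Pads are 22 mm wide; open, the fingers measure 114 mm over their backs; the gripper's body (76 mm by 85 mm) begins 54 mm behind the grasp point. The pads swing forward as they close: fully open they stand 13 mm farther back than shut.
Start: joints at [1.163, 0.423, 1.63, -0, 1.089, -0.019], TCP at [0.237, 0.578, 0.253] pointing down, gripper open.
Joint ranges: [-3, 3], [-0.9, 2.11], [0.09, 2.58], [-1.31, 4.45], [0.11, 2.69], [-2.54, 2.54]. Speed limits (rad/s): [2.39, 2.39, 3.01, 3.14, 3.14, 3.14].

## Interface

Orientations are given as a rotation vector (axis times angle).
In Python, from rig import manip gives the robot as it stands. The module is installed in compiled form; this text tells all that it offers. Calls block until the motion is done:
- manip.move_to(position, orientation): joint-space move of the TCP to a pose.
- manip.servo_line(position, orientation=None, rate=0.15): straight line of the TCP; orientation=None keeps the orientation; rate is the mean speed in m/s.
- manip.set_joints(angles): joint-space move.
- manip.command_gripper(opening, f_grip=None): finger opening in m; f_grip is the grip in N (None keeps the last); returns when the fingers have stopped.
- manip.hold(seconds).
- manip.solve_ik(position, orientation): joint angles nearest the present ones, or None.
- manip.camera(name): name is "scene" or "top" or "wrist"; returns a dict with "image" (420x560x3 uint8, red, green, blue), "fx", "fy", "cx", "cy" (pixels), "cam_to_world" (4x4, takes a point from camera to world coordinates); the wrist camera has in their place "mount" (4x4, takes a point from camera to tool coordinates, whose origin is the TCP and whose axes are the tool frame's). Camera axes: x right, y down, z forward; pixel columns grow to the right and rows downward; lengths in m; the calibration is good to about 2 mm. A picture is of the moment at which its call begins: read the wrist's pose just before it. There is no depth.
A pose or a line that the arm cannot do raises manip.IKError and nothing moves.
- manip.sign_off(): hands the job in, once; it reports no verdict.
Readings, each from a call of its own:
- manip.get_time(): time.
- manip.get_joint_positions(): joint angles.
- manip.get_joint_vel(): joint speeds.
- manip.get_tau(): joint torques, N m.
- manip.get_position(): TCP position.
- manip.get_ee_rot(): TCP orientation.
- manip.get_contact_force(): force on the tool from outside, world axes, zero at the start.
- manip.get_torque(): the same for the moment, N m.
- manip.get_width(): finger opening in m.
Only numpy, scipy, OpenCV 4.12 (cv2) and the standard library are available. Lean on these libraries where they do the work, as an engineer would, in place of code of your own. Each camera call takes 0.05 s, during which the arm holds its last target. There are 200 camera calls.

## Task

Give the box grater a UV pass on the broad side that now faces the lamp and then on a narrow side: pull the lamp's knob out until it clicks at the end of its travel, leave it out for at least a second, and push it fully home. With the lamp off, turn the grater a quarter turn, either way, so that a narrow side stands square up against the lamp's stop rail, centred on it, and let go; then pull the knob out for at least a second and push it fully home once more. Never touch the grater while the knob is out, do not tip it over, and leave everything else where it stands.

Things in the scene. Friction and masses are not known exactly. Their poses are not given: they have to be found in the camera images.
- knob (a joint): travel of the push-pull knob along its axis in m: 0 = fully home (lamp off), 0.020 = fully out (lamp on). A spring detent holds it at either end and there is a hard stop at each end; leaving either end takes about 4 to 5 N along the axis, and within about 5 mm of an end it snaps to that end by itself.
- knob_grip (a point): middle of the knob's round black head (diameter 34 mm, 25 mm thick, on a 12 mm stem, room all round); moves with it. Its z axis is the knob's axis, pointing out of the panel, the way it is pulled: 35 degrees from vertical, leaning to the box's front (-x). Its y axis is level. With the knob home it is 38 mm off the panel, 116 mm above the table, 42 mm in front of the box's origin.
- switch_box: grey switch box fixed to the table, left or right of the lamp, 140 mm wide (y) and deep (x); origin on the table under its middle, front at -x, towards the robot. Its panel, with the knob, slopes up from 50 mm high at the front to 120 mm.
- hood_edge (a point): middle of the front edge of the box's steel splash hood, a level plate 150 mm wide reaching from here to the back, on two posts at the back; this point is at its underside, 205 mm above the table, 21 mm in front of the box's origin; the plate is 10 mm thick. It blocks a gripper coming straight down on the knob: come along the knob's axis, tool tilted about 35 degrees.
- lamp: white UV lamp fixed to the table; its dark window looks to its -x, towards the robot, with a low aluminium stop rail before it. Origin on the table at the middle of the rail's front face; x points to the lamp, y along the rail. Rail 150 mm long, 16 mm high. Housing 190 mm wide, 135 mm high, beginning 50 mm behind the rail's front face. The grater stands before the rail, at negative x.
- grater: loose four-sided steel box grater, 0.2 to 0.45 kg, upright, a broad side 2 to 6 mm off the rail at first. Foot 66 mm (x) by 90 mm (y), body 130 mm tall. Broad sides (large holes) face its -x and +x, narrow sides (small holes) -y and +y. Origin in the middle of its underside, z up. With a narrow side touching the rail its origin is 45 mm before the rail.
- grater_handle (a point): middle of the black bar handle on the grater's top, 165 mm above its origin: 22 mm wide (grater's x), 90 mm long (y), 18 mm thick, with 26 mm of free room under it between two end posts; pinch it across from above.
- soap_bottle: green soap bottle, 190 mm tall, 64 mm wide; bystander, not to be moved; origin in the middle of its underside
- kettle: steel kettle, 220 mm tall, 156 mm wide with a black handle; bystander, not to be moved; origin in the middle of its underside
- tube: short steel tube standing on end, 38 mm wide, 110 mm tall, somewhere between lamp and switch box; bystander, not to be moved; origin in the middle of its underside
- beaker: open steel beaker, 90 mm wide, 120 mm tall, behind; bystander, not to be moved; origin in the middle of its underside
- mug: white mug, 76 mm wide, 85 mm tall; bystander, not to be moved; origin in the middle of its underside
- dish_brush: wooden dish brush lying flat between lamp and switch box, nearer the robot; bystander, not to be moved; origin in the middle of its underside as it lies
- jar: glass jar with steel lid, 68 mm wide, 80 mm tall; bystander, not to be moved; origin in the middle of its underside
There are look-alikes about, which are no part of the job. What is shaped like the grater but blue is not meant.

How it is judged:
By the outcome, as a careful person would: the job done as asked, in the order asked, and still so for the second after the job is handed in, with the robot touching nothing.
It also fails if it takes over 72 s, if anything falls off the work surface, if the arm or the gripper's body presses on something with over 40 N, if the wrist force passes 120 N, or if a joint passes its speed limit or range.

## Working session

There is one attempt and no reset: what is moved stays moved. The work goes in short steps, each a Python script; the robot and the scene stay as the last script left them, time stands still between calls to the robot, and variables do not carry over. Pictures are saved under pics/ and viewed, about 8 in all and at most 12, crops included, and the job is handed in when it is done.

```bash
mkdir -p pics; python3 - <<'E'
from rig import manip
import cv2,numpy as np
np.set_printoptions(precision=4,suppress=True)
for n in("scene","top"):
    c=manip.camera(n); cv2.imwrite(f"pics/{n}0.png",c["image"][:,:,::-1]); print(n,c["fx"],c["cx"],c["cy"],c["cam_to_world"])
print(manip.get_position(),manip.get_ee_rot(),manip.get_time())
c=manip.camera("wrist");print(c["mount"],c["fx"])
E
```

```text
scene 387.1250179387425 281.0981929186251 210.81926828115928 [[-0.5028  0.7512 -0.4276  1.0154]
 [ 0.8643  0.4433 -0.2375  0.2468]
 [ 0.0111 -0.489  -0.8722  1.0962]
 [ 0.      0.      0.      1.    ]]
top 545.0655007535455 272.47813240756835 203.25288958241728 [[ 0.0169 -0.9979  0.063   0.4143]
 [-0.9998 -0.0173 -0.0062  0.0149]
 [ 0.0073 -0.0629 -0.998   1.859 ]
 [ 0.      0.      0.      1.    ]]
[0.2367 0.5779 0.2526] [ 0.3039  1.5495 -0.3061] 0.1
[[ 0.0002 -0.2806  0.9598 -0.1202]
 [ 1.      0.0009  0.     -0.0001]
 [-0.0009  0.9598  0.2806 -0.0717]
 [ 0.      0.      0.      1.    ]] 347.5732828310546
```

View pics/scene0.png

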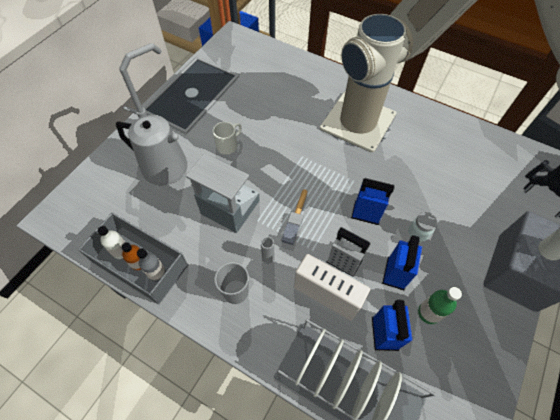

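View pics/top0.png

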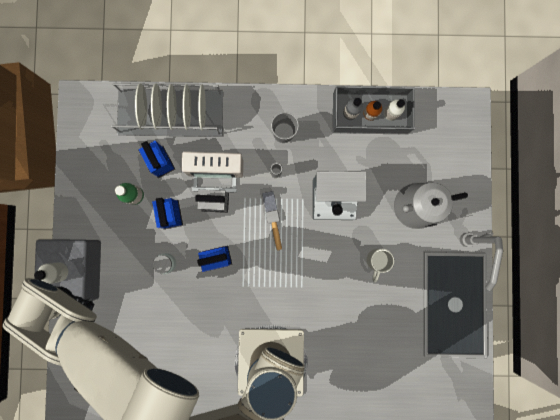

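The only steel grater is at top (212,202) / scene (347,252). The three look-alikes, at top (157,157), (167,213) and (214,259), are blue. The switch box is at top (340,195). I'll confirm with one enlarged crop.

```bash
python3 - <<'E'
import cv2,numpy as np
a=cv2.imread("pics/top0.png");b=cv2.imread("pics/scene0.png")
A=cv2.resize(a[145:225,170:250],None,fx=5,fy=5,interpolation=cv2.INTER_CUBIC)
B=cv2.resize(a[165:225,305:375],(400,343),interpolation=cv2.INTER_CUBIC)
C=np.zeros((400,800,3),np.uint8);C[:,:400]=A;C[:343,400:]=B
cv2.imwrite("pics/crop1.png",C)
cv2.imwrite("pics/crop2.png",cv2.resize(b[150:320,180:380],None,fx=3.5,fy=3.5,interpolation=cv2.INTER_CUBIC))
E
```

```text
(no output)
```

View pics/crop1.png

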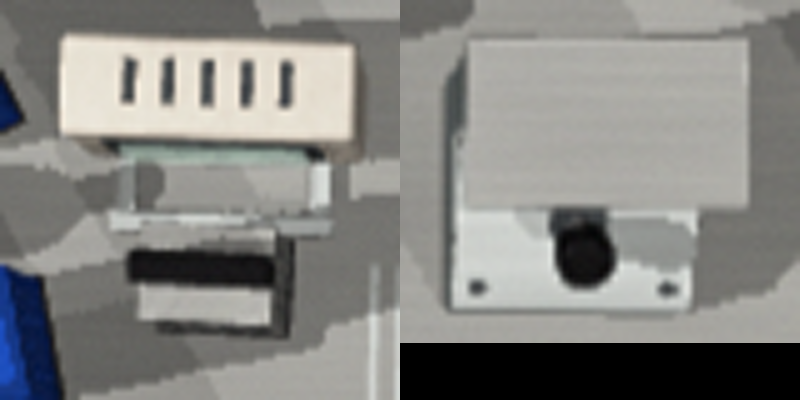

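View pics/crop2.png

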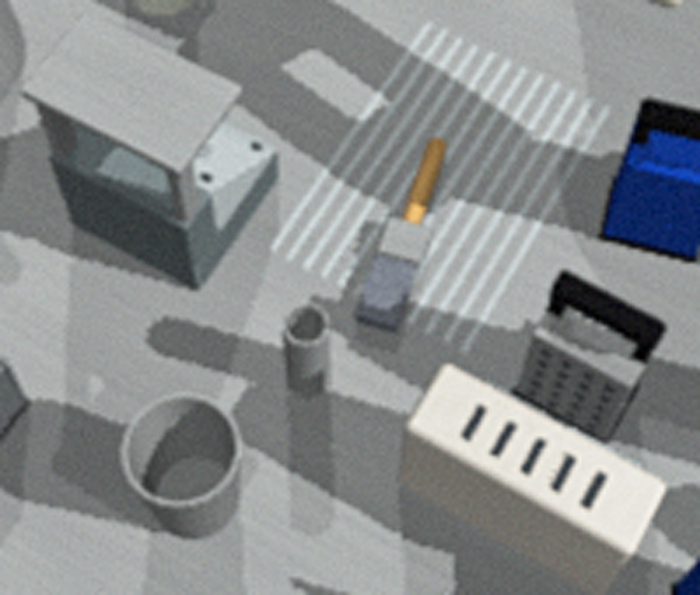

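Crop 1 shows the lamp housing's top corners, the rail below it with its front edge at y≈232, the black handle bar at (128..275, 250..283), the hood plate at (468..748, 40..207) and the knob at (585,255). The grater body is bare steel, so it is the one meant. Next I'll cast the rays.

```bash
cat > h.py <<'E'
from rig import manip
import cv2,numpy as np
from scipy.spatial.transform import Rotation as R
np.set_printoptions(precision=4,suppress=True)
def T_tool():
    T=np.eye(4);T[:3,:3]=R.from_rotvec(manip.get_ee_rot()).as_matrix();T[:3,3]=manip.get_position();return T
def snap(name,f):
    T=T_tool();c=manip.camera(name)
    M=c["cam_to_world"] if name!="wrist" else T@c["mount"]
    cv2.imwrite(f"pics/{f}.png",c["image"][:,:,::-1]);np.savez(f"pics/{f}.npz",M=M,k=[c["fx"],c["fy"],c["cx"],c["cy"]])
def load(f):
    d=np.load(f"pics/{f}.npz");return d["M"],d["k"]
def ray(f,u,v,z):
    M,k=load(f);d=M[:3,:3]@[(u-k[2])/k[0],(v-k[3])/k[1],1];p=M[:3,3];return p+d*(z-p[2])/d[2]
def proj(f,P):
    M,k=load(f);q=M[:3,:3].T@(np.asarray(P)-M[:3,3]);return k[0]*q[0]/q[2]+k[2],k[1]*q[1]/q[2]+k[3]
def down(yaw,tilt=0):
    "tool x down; tool y (jaws) = world dir at angle yaw; tilt: tool x leans"
    x=np.array([0,0,-1.]);y=np.array([np.cos(yaw),np.sin(yaw),0]);return R.from_matrix(np.c_[x,y,np.cross(x,y)])
E
python3 - <<'E'
from h import *
snap("top","top1")
A=lambda x,y:(170+x/5-.4,145+y/5-.4); B=lambda x,y:(305+x/5.714-.4,165+y/5.714-.4)
for n,p,z in[("hous",A(62,35),.135),("hous",A(353,42),.135),("housF",A(353,138),.135),("housF",A(60,133),.135),
 ("railF",A(110,230),.016),("railF",A(330,234),.016),
 ("han",A(128,250),.174),("han",A(275,252),.174),("han",A(275,283),.174),("han",A(128,281),.174),
 ("hood",B(468,40),.215),("hood",B(748,40),.215),("hoodF",B(748,207),.215),("hoodF",B(468,207),.215),
 ("boxF",B(450,309),.05),("boxF",B(690,311),.05),("knob",B(585,255),.125)]:
    print(n,np.round(p,1),ray("top1",*p,z))
print(R.from_rotvec(manip.get_ee_rot()).as_matrix())
E
```

```text
hous [182.  151.6] [0.683 0.295 0.135]
hous [240.2 153. ] [0.6818 0.1096 0.135 ]
housF [240.2 172.2] [0.6203 0.1084 0.135 ]
housF [181.6 171.2] [0.6202 0.2945 0.135 ]
railF [191.6 190.6] [0.5689 0.2782 0.016 ]
railF [235.6 191.4] [0.5688 0.1291 0.016 ]
han [195.2 194.6] [0.5434 0.2441 0.174 ]
han [224.6 195. ] [0.5438 0.1531 0.174 ]
han [224.6 201.2] [0.5245 0.1527 0.174 ]
han [195.2 200.8] [0.5242 0.2436 0.174 ]
hood [386.5 171.6] [ 0.6205 -0.3402  0.215 ]
hood [435.5 171.6] [ 0.6231 -0.4893  0.215 ]
hoodF [435.5 200.8] [ 0.5341 -0.4892  0.215 ]
hoodF [386.5 200.8] [ 0.5315 -0.3405  0.215 ]
boxF [383.4 218.7] [ 0.4836 -0.3659  0.05  ]
boxF [425.4 219. ] [ 0.4848 -0.5058  0.05  ]
knob [407.  209.2] [ 0.5121 -0.4255  0.125 ]
[[-0.0004  0.3791  0.9254]
 [-0.0009  0.9254 -0.3791]
 [-1.     -0.001  -0.    ]]
```

```bash
cat >> h.py <<'E'
S,C=np.sin(np.radians(35)),np.cos(np.radians(35))
def knobrot(yaw):
    return R.from_euler("z",yaw)*R.from_matrix(np.c_[[S,0,-C],[0,1,0],[C,0,S]])
E
python3 - <<'E'
from h import *
B=lambda x,y:(305+(x-400)/5.714-.4,165+y/5.714-.4)
for n,p,z in[("hood",B(468,40),.215),("hood",B(748,40),.215),("hoodF",B(748,207),.215),("hoodF",B(468,207),.215),
 ("boxF",B(450,309),.05),("boxF",B(690,311),.05),("knob",B(585,255),.126)]:
    print(n,np.round(p,1),ray("top1",*p,z))
K=ray("top1",*B(585,255),.126);K[2]=.116
n=np.array([-S,0,C]);q=knobrot(0)
manip.move_to([.42,.1,.40],down(np.pi/2).as_rotvec())
manip.move_to(K+n*.10,q.as_rotvec())
print(manip.get_position(),manip.get_joint_positions(),manip.get_time())
snap("wrist","w1")
E
```

```text
hood [316.5 171.6] [ 0.6167 -0.1274  0.215 ]
hood [365.5 171.6] [ 0.6193 -0.2763  0.215 ]
hoodF [365.5 200.8] [ 0.5304 -0.2768  0.215 ]
hoodF [316.5 200.8] [ 0.5278 -0.1284  0.215 ]
boxF [313.4 218.7] [ 0.4796 -0.1331  0.05  ]
boxF [355.4 219. ] [ 0.4808 -0.2727  0.05  ]
knob [337.  209.2] [ 0.5082 -0.2018  0.126 ]Traceback (most recent call last):
  File "<stdin>", line 9, in <module>
rig.IKError: the arm cannot take that pose within its joint ranges
```

```bash
python3 - <<'E'
from h import *
K=np.array([.508,-.2025,.116]);n=np.array([-S,0,C])
print(manip.get_position(),manip.get_joint_positions(),manip.get_time())
for roll in (0,np.pi,np.pi/2,-np.pi/2):
  for d in (0,.02,.05,.1):
    q=knobrot(0)*R.from_euler("x",roll)
    print(round(roll,2),d,manip.solve_ik(K+n*d,q.as_rotvec()))
E
```

```text
[0.42   0.1005 0.3998] [ 0.2071 -0.0324  1.8562  0.0002  1.3181 -1.3642] 2.125
0 0 [-0.5566  0.4736  2.2085  1.8078  0.317   2.4213]
0 0.02 [-0.572   0.4259  2.2255  1.6982  0.3184  2.5222]
0 0.05 None
0 0.1 None
3.14 0 [-0.5566  0.4736  2.2085  1.8078  0.317  -0.7203]
3.14 0.02 [-0.572   0.4259  2.2255  1.6982  0.3184 -0.6194]
3.14 0.05 [-0.5967  0.3522  2.2476  1.5216  0.3286 -0.4558]
3.14 0.1 [-0.6422  0.2253  2.2745  1.2284  0.3733 -0.1841]
1.57 0 [-0.5566  0.4736  2.2085  1.8078  0.317  -2.2911]
1.57 0.02 [-0.572   0.4259  2.2255  1.6982  0.3184 -2.1902]
1.57 0.05 [-0.5967  0.3522  2.2476  1.5216  0.3286 -2.0266]
1.57 0.1 [-0.6422  0.2253  2.2745  1.2284  0.3733 -1.7549]
-1.57 0 [-0.5566  0.4736  2.2085  1.8078  0.317   0.8505]
-1.57 0.02 [-0.572   0.4259  2.2255  1.6982  0.3184  0.9514]
-1.57 0.05 [-0.5967  0.3522  2.2476  1.5216  0.3286  1.115 ]
-1.57 0.1 [-0.6422  0.2253  2.2745  1.2284  0.3733  1.3867]
```

```bash
sed -i 's/return R.from_euler("z",yaw)\*R.from_matrix(.*/return R.from_euler("z",yaw)*R.from_matrix(np.c_[[S,0,-C],[0,-1,0],[-C,0,-S]])/' h.py; python3 - <<'E'
from h import *
K=np.array([.508,-.2025,.116]);n=np.array([-S,0,C])
manip.move_to(K+n*.10,knobrot(0).as_rotvec())
print(manip.get_position(),manip.get_joint_positions(),manip.get_time())
snap("wrist","w1")
print(proj("w1",K+n*.0125), proj("w1",[.529,-.2025,.205]))
E
```

```text
[ 0.4515 -0.2021  0.1984] [-0.6409  0.2251  2.2734  1.2276  0.3743 -0.1848] 3.4917
(np.float64(278.1371229658651), np.float64(226.81886222023445)) (np.float64(278.91889784447295), np.float64(116.88933947896122))
```

View pics/w1.png

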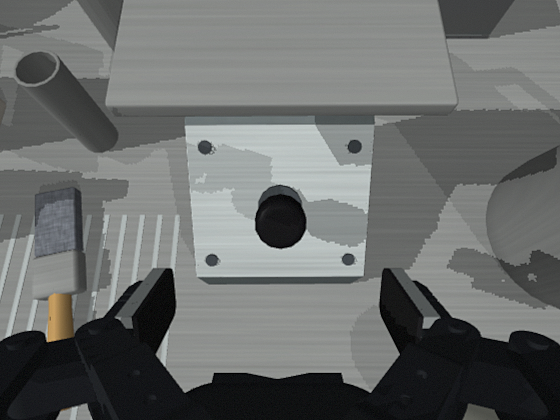

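Wrist view 1 shows the knob's head centred near (281,222), predicted (278,227). The hood's lower front edge runs from (107,111) to (457,108). Both offsets are about 2–3 mm, the same way. I'll refine the position and grasp gently.

```bash
python3 - <<'E'
from h import *
a,b=ray("w1",107,111,.205),ray("w1",457,108.5,.205);print(a,b,(a+b)/2)
yaw=np.arctan2(-(a-b)[0],(a-b)[1]);print("yaw",yaw)
for c in((197,277),(363,275)):print("panel low",ray("w1",*c,.05))
print("knobtop",ray("w1",281,221,.116+.0125*C))
H=(a+b)/2; K=np.array([H[0]-.021,(H[1]+ray("w1",281,221,.126)[1])/2,.116]);print("K",K)
yaw=float(np.clip(yaw,-.02,.02));Rz=R.from_euler("z",yaw);n=Rz.apply([-S,0,C])
q=knobrot(yaw).as_rotvec()
manip.servo_line(K+n*.10,q,.15)
manip.servo_line(K+n*.003,q,.12)
print(manip.get_contact_force(),manip.get_time())
manip.command_gripper(.0,30)
print(manip.get_width(),manip.get_contact_force(),manip.get_torque(),manip.get_position(),manip.get_time())
np.savez("k.npz",K=K,n=n,q=q)
E
```

```text
[ 0.5317 -0.1258  0.205 ] [ 0.5337 -0.2822  0.205 ] [ 0.5327 -0.204   0.205 ]
yaw 0.012801784579190722
panel low [ 0.4795 -0.1363  0.05  ]
panel low [ 0.4817 -0.2726  0.05  ]
knobtop [ 0.5047 -0.2043  0.1262]
K [ 0.5117 -0.2042  0.116 ]
[ 0.5829 -0.0646  1.0788] 4.75
0.03255883146009882 [-2.7067  1.8022  5.7561] [0.1798 0.1862 0.1441] [ 0.5099 -0.2039  0.119 ] 5.2833
```

```bash
python3 - <<'E'
from h import *
d=np.load("k.npz");K,n,q=d["K"],d["n"],d["q"]
manip.command_gripper(.0,45)
for s in (.012,.021,.0225):
    manip.servo_line(K+n*(.003+s),q,.04)
    f=manip.get_contact_force();print(s,f,f@n,manip.get_width(),manip.get_time())
snap("top","top2");snap("scene","scene2")
E
python3 - <<'E'
import cv2,numpy as np
a=cv2.imread("pics/scene2.png")[150:320,180:380];b=cv2.imread("pics/top2.png")[140:240,170:290]
C=np.zeros((500,800,3),np.uint8)
C[:,:400]=cv2.resize(a,None,fx=2,fy=2.94)[:500];C[:333,400:]=cv2.resize(b,(400,333));cv2.imwrite("pics/c3.png",C)
E
```

```text
0.012 [-0.0934  3.6651  3.0671] 2.539122372365323 0.03227783731978397 5.95
0.021 [ 3.3231  2.5985 -2.2675] -3.7823495833613094 0.03225199524623552 6.325
0.0225 [ 17.184    2.1506 -22.5511] -28.344131780831095 0.0318698332494712 6.575
```

View pics/c3.png

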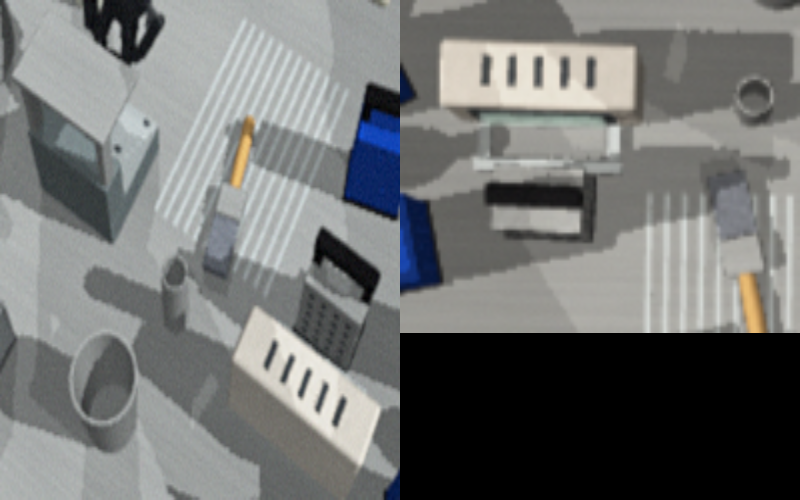

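The lamp glow isn't visible in these views, but the 28 N hard-stop reaction says the knob is fully out. Now the hold and the push home.

```bash
cat >> h.py <<'E'
def push_home(K,n,q):
    for s in (.010,0,-.0012,-.0024,-.0036):
        manip.servo_line(K+n*(.003+s),q,.04)
        f=manip.get_contact_force();print(s,f@n,manip.get_width(),manip.get_time())
        if f@n>18 and s<=0:break
E
python3 - <<'E'
from h import *
d=np.load("k.npz");K,n,q=d["K"],d["n"],d["q"]
manip.servo_line(K+n*(.003+.0205),q,.04)
manip.hold(1.4); f=manip.get_contact_force();print(f@n)
push_home(K,n,q)
manip.command_gripper(.085)
f=manip.get_contact_force();print(f)
manip.servo_line(K+n*.10,q,.15)
snap("wrist","w2");print(manip.get_time())
# head centre by dark blob in w1,w2
for w in("w1","w2"):
    g=cv2.imread(f"pics/{w}.png",0)[150:265,200:360];m=(g<45).astype(np.uint8)
    nn,l,st,ce=cv2.connectedComponentsWithStats(m);i=1+np.argmax(st[1:,4]);print(w,st[i],ce[i]+[200,150],"hoodrow")
E
```

```text
-0.8493358009939567
0.01 -3.6803142987716533 0.03196841426027306 8.7417
0 10.844183213188552 0.03183017453011111 9.1417
-0.0012 30.914947005924688 0.03168745571006696 9.3917
[-0.0636 -0.3176 -0.4024]
10.8167
w1 [  55   44   51   54 2148] [280.1718 220.8599] hoodrow
w2 [  52   48   50   55 2177] [276.5655 224.8314] hoodrow
```

Home again: 31 N stop reaction, and the head's size in the picture is unchanged. Now a close look at the grater and rail.

```bash
python3 - <<'E'
from h import *
d=np.load("k.npz");K,n,q=d["K"],d["n"],d["q"]
manip.servo_line(K+n*.16,q,.2)
manip.move_to([.42,0,.40],down(np.pi/2).as_rotvec())
manip.move_to([.47,.20,.36],down(np.pi/2).as_rotvec())
snap("wrist","w3");print(manip.get_time(),manip.get_joint_positions(),manip.get_position())
for P in([.569,.2785,.016],[.569,.1285,.016],[.534,.243,.174],[.534,.153,.174]):print(proj("w3",P))
E
```

```text
13.6333 [ 0.3768  0.137   1.7652 -0.0004  1.2395 -1.1926] [0.47   0.1987 0.3602]
(np.float64(333.15762403191104), np.float64(234.10729138692074))
(np.float64(227.46918007861328), np.float64(234.03505818769509))
(np.float64(323.1469805058217), np.float64(256.9104234275949))
(np.float64(228.87515657701695), np.float64(256.8438310399794))
```

View pics/w3.png

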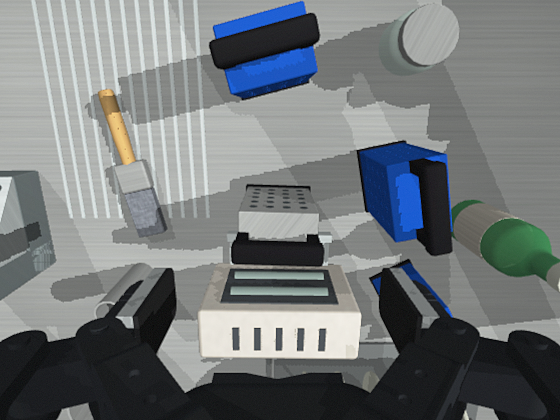

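Wrist view 3 is upright in this way: rows downward are +x. The handle is at (232..324, 233..264), the rail ends show near (228,235) and (332,238), and the lamp top is below. I'll enlarge it for rail and handle edges.

```bash
python3 - <<'E'
from h import *
a=cv2.imread("pics/w3.png")
cv2.imwrite("pics/c4.png",cv2.resize(a[175:315,190:370],None,fx=4.2,fy=4.2,interpolation=cv2.INTER_CUBIC))
g=cv2.cvtColor(a,6);m=np.zeros_like(g);m[228:270,225:330]=(g[228:270,225:330]<50)
n,l,st,ce=cv2.connectedComponentsWithStats(m);i=1+np.argmax(st[1:,4]);print(st[i],ce[i])
b=l==i
cols=np.arange(240,318);bot=np.array([np.where(b[:,c])[0].max()+.5 for c in cols]);top=np.array([np.where(b[:,c])[0].min()-.5 for c in cols])
pb=np.polyfit(cols,bot,1);pt=np.polyfit(cols,top,1);print(pb,pt)
x0,x1=st[i][0],st[i][0]+st[i][2]-1
for c in(x0,x1):print("far top edge",ray("w3",c,np.polyval(pb,c),.174),"near low edge",ray("w3",c,np.polyval(pt,c),.156))
E
```

```text
[ 231  232   93   34 2340] [276.9637 251.588 ]
[  0.0304 256.2038] [  0.0143 235.0261]
far top edge [0.5406 0.1548 0.174 ] near low edge [0.522  0.1532 0.156 ]
far top edge [0.5435 0.2432 0.174 ] near low edge [0.5234 0.2447 0.156 ]
```

View pics/c4.png

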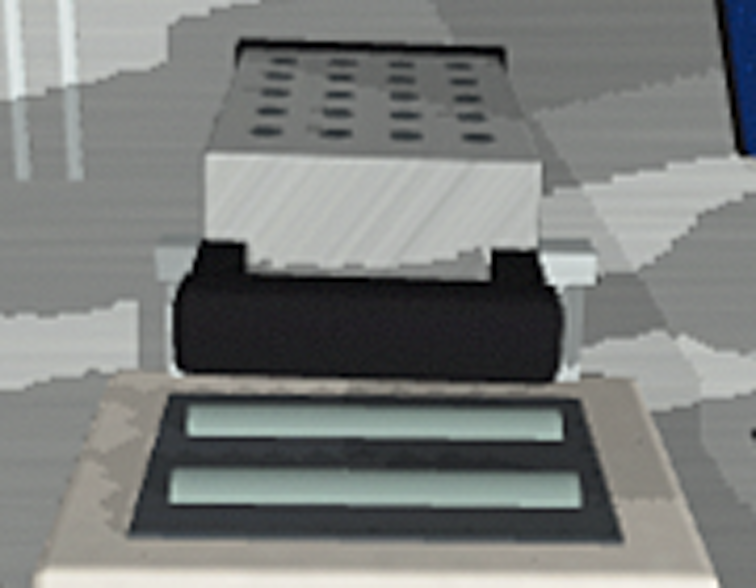

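```bash
python3 - <<'E'
from h import *
a=cv2.imread("pics/w3.png",0).astype(int)
for c in(229,231,324,328,330):print(c,a[224:248,c])
for u,v in((231,231.5),(330,232.7)):print("rail z0",ray("w3",u,v,0))
e=lambda c,lo,hi:lo+np.argmax(np.diff(a[lo:hi,c]))
for lo,hi in((300,322),):
    cs=np.arange(205,355,5);r=np.array([lo+np.argmax(np.abs(np.diff(a[lo:hi,c]))) for c in cs]);print(r,np.polyfit(cs,r,1))
for yaw in(-.02,np.pi-.02):
    ok=[manip.solve_ik([.5325,.199,.162],down(yaw).as_rotvec()),manip.solve_ik([.505,.2027,.17],down(np.pi/2-.009).as_rotvec()),manip.solve_ik([.505,.2027,.17],down(-np.pi/2-.009).as_rotvec())]
    print(*ok)
E
```

```text
229 [133 136 136 131 132 136 129 119 118 135 161 164 163 162 164 162 167 156
 132 139 140 138 138 149]
231 [135 137 137 130 132 136 130 120 119 134 160 165 165 162 164 165 169 164
 148 155 151 140  87  32]
324 [163 161 164 168 161 162 170 154 117 118 124 171 214 209 205 201 201 212
 206 153 141 149 154 138]
328 [163 161 164 166 161 161 171 153 116 120 121 168 216 210 206 202 202 208
 188 125 138 138 139 141]
330 [161 158 161 167 160 163 169 160 138 130 121 167 217 213 208 206 207 215
 188 108 118 115 114 116]
rail z0 [0.5709 0.1314 0.    ]
rail z0 [0.5727 0.2765 0.    ]
[310 309 309 302 302 302 302 302 302 302 302 302 302 302 302 302 303 303
 303 303 303 303 303 303 303 303 304 311 311 311] [  0.0133 300.3416]
[0.3367 0.4631 1.8188 0.     0.8597 0.3567] [ 0.3598  0.4206  1.8684  0.      0.8526 -1.202 ] [0.3598 0.4206 1.8684 0.     0.8526 1.9396]
None [ 0.3598  0.4206  1.8684  0.      0.8526 -1.202 ] [0.3598 0.4206 1.8684 0.     0.8526 1.9396]
```

```bash
python3 - <<'E'
from h import *
q0=down(-.02).as_rotvec();yl=-.012;q1=down(np.pi/2+yl).as_rotvec()
L=np.array([.5694,.2027,0]);ex=np.array([np.cos(yl),np.sin(yl),0])
manip.move_to([.5325,.199,.28],q0)
manip.servo_line([.5325,.199,.164],q0,.12)
f0=manip.get_contact_force();print("pre",f0)
manip.command_gripper(0,40);print("grip",manip.get_width(),manip.get_contact_force(),manip.get_torque())
manip.servo_line([.5325,.199,.172],q0,.08);print("lift",manip.get_contact_force(),manip.get_width())
P=L-ex*.070
manip.servo_line([P[0],P[1],.172],q0,.12)
manip.move_to([P[0],P[1],.172],q1)
P=L-ex*.049
manip.servo_line([P[0],P[1],.172],q1,.08);print("fwd",manip.get_contact_force())
manip.servo_line([P[0],P[1],.1645],q1,.04);print("down",manip.get_contact_force(),manip.get_torque())
for s in np.arange(.048,.0405,-.001):
    P=L-ex*s;manip.servo_line([P[0],P[1],.1645],q1,.03)
    f=manip.get_contact_force();print(round(s,4),f,manip.get_torque())
    if f[0]<-5:break
print(manip.get_position(),manip.get_time(),manip.get_width())
E
```

```text
pre [ 0.6155  1.2911 -0.502 ]
grip 0.02108918919745515 [0.6529 0.5464 1.8764] [-0.0255 -0.0883  0.0297]
lift [ 0.4222 -1.0577 -3.6032] 0.02147295901639291
fwd [-0.3417 -0.1526 -4.1695]
down [-0.2304  0.6611 -2.6412] [-0.079   0.0375 -0.0061]
0.048 [ 0.0791  0.0065 -3.8979] [-0.0115 -0.037   0.0261]
0.047 [-0.5405 -0.3198 -3.5917] [ 0.0108 -0.0322  0.0237]
0.046 [-0.4673 -0.0477 -3.3919] [ 0.028  -0.0134 -0.0112]
0.045 [-0.2061 -0.4346 -3.8396] [0.0098 0.0019 0.0112]
0.044 [-1.0098 -0.1444 -3.2406] [ 0.0103  0.1408 -0.0129]
0.043 [-1.9479 -0.296  -2.3419] [-0.0151  0.5217  0.0977]
0.042 [-3.5374 -0.6681  0.1628] [-0.0205  0.9268 -0.0407]
0.041 [-4.8216 -0.7417  4.6249] [-0.0069  1.1052  0.048 ]
[0.5285 0.2032 0.1649] 21.5583 0.021407519135200635
```

Contact with the rail begins at about 44.3 mm, so the rail is where measured. I'll back off to there, set it down and release.

```bash
python3 - <<'E'
from h import *
yl=-.012;q1=down(np.pi/2+yl).as_rotvec()
L=np.array([.5694,.2027,0]);ex=np.array([np.cos(yl),np.sin(yl),0])
P=L-ex*.0442;manip.servo_line([P[0],P[1],.1645],q1,.03);print(manip.get_contact_force(),manip.get_torque())
for z in np.arange(.164,.161,-.0005):
    manip.servo_line([P[0],P[1],z],q1,.02);f=manip.get_contact_force();print(z,f,manip.get_torque())
    if f[2]>1:break
manip.command_gripper(.085,40);print(manip.get_contact_force())
manip.servo_line([P[0],P[1],.28],q1,.12)
manip.move_to([.46,.20,.36],q1)
snap("wrist","w5");snap("scene","scene5");snap("top","top5");print(manip.get_time())
a=cv2.imread("pics/w5.png")
C=np.zeros((580,800,3),np.uint8);C[:,:480]=cv2.resize(a[165:310,220:340],(480,580),interpolation=cv2.INTER_CUBIC)
t=cv2.imread("pics/top5.png");C[:320,480:]=cv2.resize(t[145:225,170:250],(320,320),interpolation=cv2.INTER_CUBIC)
s=cv2.imread("pics/scene5.png");C[320:580,480:]=cv2.resize(s[215:315,290:413],(320,260),interpolation=cv2.INTER_CUBIC)
cv2.imwrite("pics/c5.png",C)
E
```

```text
[-1.5927 -0.1326 -0.9419] [ 0.0239  0.1857 -0.0501]
0.164 [-3.3907 -0.468   5.2182] [-0.0093  0.4494 -0.0364]
[-0.5569 -0.396  -0.605 ]
24.4583
```

View pics/c5.png

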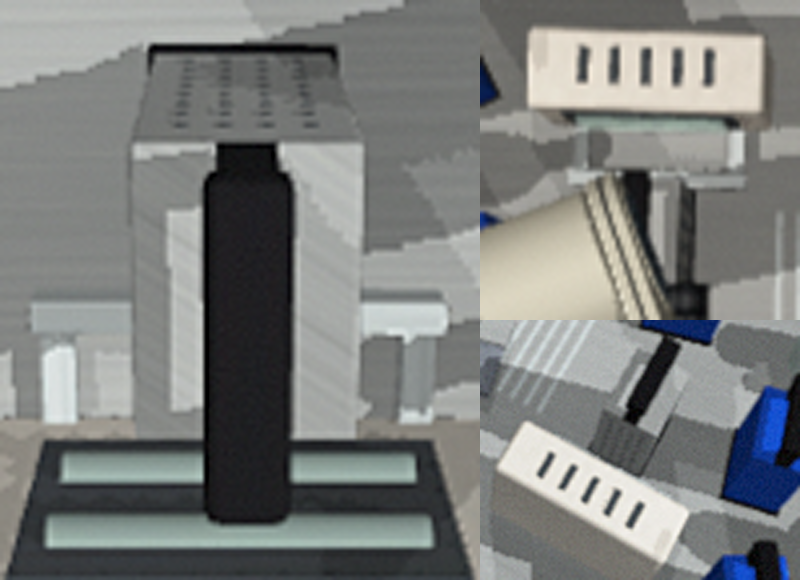

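The grater is upright with its narrow side at the rail: handle crop columns 205..293, body 131..362, rail 32..447. I'll check the numbers by ray.

```bash
python3 - <<'E'
from h import *
r=lambda x,y,z:ray("w5",220+x/4-.4,165+y/4-.4,z)
a,b=r(32,302,.0),r(447,304,.0);print("rail",a,b,(a+b)/2)
print("handle far",(r(205,515,.174)+r(291,515,.174))/2,"near",(r(206,185,.174)+r(292,185,.174))/2)
print("body near top",r(131,143,.13),r(362,143,.13))
a=cv2.imread("pics/w5.png",0)
for y in(190,250,350,450,500):
    v=165+y//4;c=np.where(a[v,262:300]<50)[0]+262;m=(c.min()+c.max())/2;print(v,c.min(),c.max(),ray("w5",m,v,.174))
print(manip.get_position())
E
```

```text
rail [0.5741 0.1258 0.    ] [0.5765 0.2791 0.    ] [0.5753 0.2024 0.    ]
handle far [0.5634 0.2035 0.174 ] near [0.4784 0.2043 0.174 ]
body near top [0.4797 0.1741 0.13  ] [0.4804 0.2343 0.13  ]
212 271 292 [0.4795 0.204  0.174 ]
227 271 292 [0.4941 0.2039 0.174 ]
252 271 292 [0.5193 0.2037 0.174 ]
277 271 299 [0.5456 0.2069 0.174 ]
290 265 299 [0.5597 0.2039 0.174 ]
[0.46   0.1998 0.3585]
```

Square to within 0.3° and about 1 mm off centre. By ray, though, the handle sits about 3–4 mm farther from the rail than contact implies, so I'll look straight down on the gap.

```bash
python3 - <<'E'
from h import *
q1=down(np.pi/2-.012).as_rotvec()
manip.move_to([.63,.204,.31],q1)
snap("wrist","w6");print(manip.get_time(),manip.get_position())
u,v=proj("w6",[.5694,.2027,.016]);print(u,v)
u,v=int(u),int(v);a=cv2.imread("pics/w6.png")
x0,y0=u-85,max(0,v-75)
cv2.imwrite("pics/c6.png",cv2.resize(a[y0:y0+125,x0:x0+170],None,fx=4.7,fy=4.7,interpolation=cv2.INTER_CUBIC));print(x0,y0)
E
```

```text
25.25 [0.6289 0.2041 0.3101]
275.6216474424834 120.04416040330837
190 45
```

View pics/c6.png

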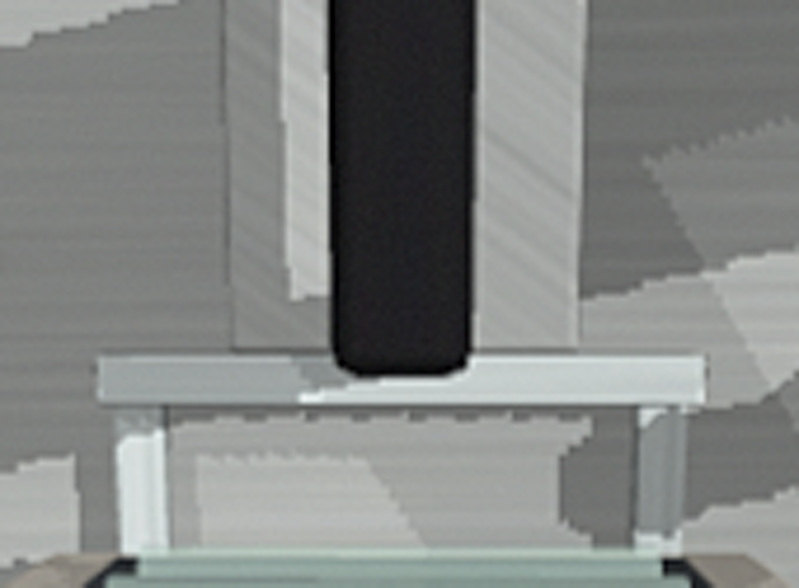

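```bash
python3 - <<'E'
from h import *
r=lambda x,y,z:ray("w6",190+x/4.7-.4,45+y/4.7-.4,z)
print("rail",r(97,354,.016),r(705,354,.016))
print("body",r(232,348,.13),r(579,348,.13)); print("handle end",r(403,374,.174))
print("handle axis",(r(329,10,.174)+r(476,10,.174))/2,(r(332,340,.174)+r(473,340,.174))/2)
E
```

```text
rail [0.5684 0.1274 0.016 ] [0.5701 0.2764 0.016 ]
body [0.5647 0.1727 0.13  ] [0.5654 0.2343 0.13  ]
handle end [0.5678 0.2033 0.174 ]
handle axis [0.5171 0.2038 0.174 ] [0.5628 0.2033 0.174 ]
```

Seen from above, the grater is square (both yaw −0.011) and about 1 mm off centre, with possibly a 1–2 mm gap. One more gentle push into the rail, released without backing off, will settle it.

```bash
python3 - <<'E'
from h import *
yl=-.012;q1=down(np.pi/2+yl).as_rotvec()
L=np.array([.5694,.2027,0]);ex=np.array([np.cos(yl),np.sin(yl),0])
P=L-ex*.0442
manip.move_to([P[0],P[1],.28],q1)
manip.servo_line([P[0],P[1],.164],q1,.12)
manip.command_gripper(0,40);print(manip.get_width(),manip.get_contact_force())
manip.servo_line([P[0],P[1],.166],q1,.05);P[1]-=.0007
manip.servo_line([P[0],P[1],.166],q1,.05)
manip.servo_line([P[0],P[1],.1642],q1,.05);print(manip.get_contact_force(),manip.get_torque())
for s in np.arange(.001,.0045,.0005):
    Q=P+ex*s;manip.servo_line([Q[0],Q[1],.1642],q1,.03)
    f=manip.get_contact_force();print(s,f,manip.get_torque())
    if f[0]<-6:break
manip.command_gripper(.085,40);print(manip.get_contact_force())
manip.servo_line([Q[0],Q[1],.28],q1,.15)
manip.move_to([.63,.204,.31],q1)
snap("wrist","w7");print(manip.get_time())
a=cv2.imread("pics/w7.png")
cv2.imwrite("pics/c7.png",cv2.resize(a[45:170,190:360],None,fx=4.7,fy=4.7,interpolation=cv2.INTER_CUBIC))
E
```

```text
0.021794307691557255 [-0.3032 -0.097   3.537 ]
[ 0.5625  0.7956 -1.7902] [ 0.0619 -0.1537 -0.0064]
0.001 [-0.256  -0.1294  0.3161] [ 0.0514  0.0608 -0.033 ]
0.0015 [-1.5762  0.993   3.1885] [ 0.1489  0.2968 -0.0262]
0.002 [-2.9202  1.6852  5.4473] [ 0.1514  0.6275 -0.0541]
0.0025 [-2.8797  2.652   6.1128] [0.1862 0.844  0.0031]
0.003 [-4.3419  0.4869  6.4355] [ 0.0889  1.0675 -0.0054]
0.0035 [-6.3309  1.6283  9.442 ] [0.181  1.1725 0.0221]
[ 0.4508 -0.3909 -0.3465]
31.8333
```

View pics/c7.png

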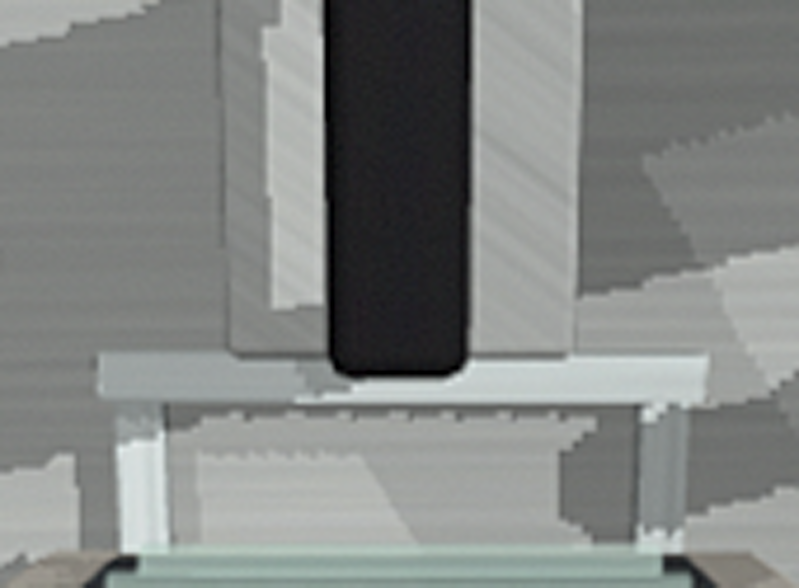

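The grater moved about 1 mm, and its edge now meets the rail (body edge row 355, rail front row 354), still square and centred. Second UV pass.

```bash
python3 - <<'E'
from h import *
d=np.load("k.npz");K,n,q=d["K"],d["n"],d["q"]
manip.move_to([.45,.15,.40],down(np.pi/2).as_rotvec())
manip.move_to([.42,0,.40],down(np.pi/2).as_rotvec())
manip.move_to(K+n*.16,q)
manip.servo_line(K+n*.10,q,.2)
manip.servo_line(K+n*.003,q,.12)
manip.command_gripper(0,45);print(manip.get_width(),manip.get_contact_force()@n)
for s in (.012,.021,.0225):
    manip.servo_line(K+n*(.003+s),q,.04);f=manip.get_contact_force();print(s,f@n,manip.get_width(),manip.get_time())
manip.servo_line(K+n*.0235,q,.04)
manip.hold(1.4)
push_home(K,n,q)
manip.command_gripper(.085)
manip.servo_line(K+n*.10,q,.15)
snap("wrist","w8")
manip.servo_line(K+n*.16,q,.2)
manip.move_to([.38,0,.40],down(np.pi/2).as_rotvec())
snap("top","top8");print(manip.get_time(),manip.get_contact_force())
for w in("w2","w8"):
    g=cv2.imread(f"pics/{w}.png",0)[150:265,200:360];m=(g<45).astype(np.uint8)
    nn,l,st,ce=cv2.connectedComponentsWithStats(m);i=1+np.argmax(st[1:,4]);print(w,st[i],ce[i]+[200,150])
a=cv2.imread("pics/top8.png")[80:280,100:500];o=cv2.imread("pics/top0.png")[80:280,100:500]
cv2.imwrite("pics/c8.png",np.vstack([cv2.resize(x,(600,300)) for x in(o,a)]))
E
```

```text
0.032046231476756386 9.246290130736122
0.012 2.407533082307163 0.032303936822707734 37.1917
0.021 -3.7097103691902236 0.03200158931654512 37.5667
0.0225 -28.506636039799698 0.03208869906470092 37.8167
0.01 -3.1231547973135316 0.031955931626362684 39.8833
0 11.933863149888007 0.03179192053984713 40.2833
-0.0012 30.769417161268386 0.032058598022619 40.5333
43.9333 [ 0.1535 -0.0918  0.7294]
w2 [  52   48   50   55 2177] [276.5655 224.8314]
w8 [  52   48   50   55 2181] [276.5287 224.8019]
```

View pics/c8.png

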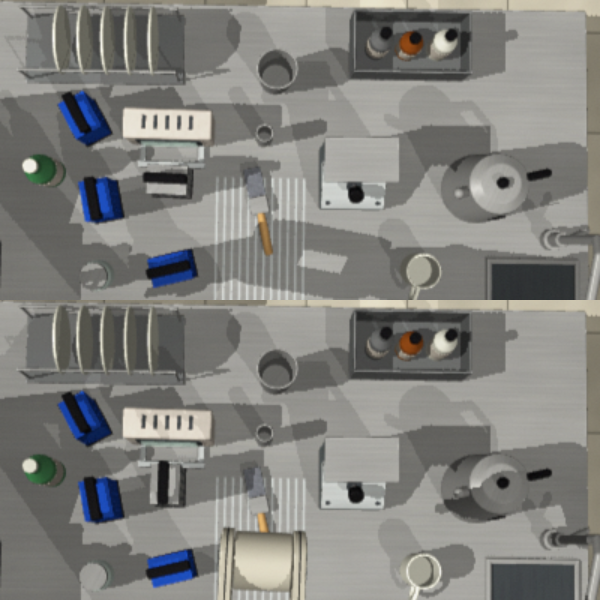

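Before (top) and after (bottom): the grater is turned at the rail, the knob is home, and everything else is where it was.

```bash
python3 -c "
from rig import manip
manip.sign_off();print(manip.get_time())"
```

```text
the job is handed in; nothing more can be done
the job is handed in; nothing more can be done
```

The job is done and handed in at about 44 s, inside the 72 s limit. The grater had its first UV pass on the broad side, was turned a quarter turn so a narrow side stands against the rail, and then had its second pass.

- **Knob:** on both passes I pulled it to its hard stop (about 28 N), left it out for over 1.4 s, and pushed it home until it hit the inner stop (about 31 N). After the second pass, the wrist view matched the view after the first pass, so the knob is home. The lamp's glow did not show in any picture, so "on" rests on the stop forces.
- **Grater:** it stands upright and square to the rail. By eye its edge now meets the rail, and it is centred to about 1 mm. I did not touch it while the knob was out.
- **Check that disagreed:** after the first placing, the camera measurements suggested a gap of about 1.5 to 4 mm from the rail, although the forces had shown contact. I gripped it again, pushed it gently to the rail (about 6 N) and released it there. It moved about 1 mm.
- **Everything else:** the before and after pictures from above show the other things unmoved. The robot was touching nothing at the end. The jar's and brush's surroundings are partly in the arm's shadow or under the arm in the last picture.

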